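# Close a biscuit canister with its locked double lid, then lift off the outer lid alone

### The job

The biscuit canister is filled: pick up its two lids, still locked together, by the bar handle and lower them gently as one onto the canister until the inner lid sits fully home in the mouth. Then turn the outer lid about an eighth of a turn anticlockwise, seen from above, to unlock it, lift it off alone so that the inner lid stays seated, and finish still holding it level a good hand's breadth above the canister so that I can check the seal. Leave the canister standing where it is, keep clear of the mug, jar and timer, and never let the lids drop.

Things in the scene. Friction and masses are not known exactly. Their poses are not given: they have to be found in the camera images.
- canister: Open round canister of pale sage-green enamelled steel filled with biscuits, 104 mm across, 105 mm high, 0.75 kg, loose on the worktop. Origin: centre of its underside, z up. The biscuits reach to 33 mm below the rim. Round: its yaw does not matter.
- mouth (a point): Centre of the canister's mouth, level with the top of its rim (105 mm above the canister's origin). The mouth is 98 mm wide, the rim 3 mm thick.
- inner_lid: Inner lid, 0.14 kg: cream plug 91 mm wide, 10 mm deep, foot tapered to 81 mm; on it a red sealing flange 104 mm wide, 4 mm thick; on top a boss with three lugs that hang in the outer lid; no grip of its own. Origin: centre of the plug's underside, z up. Fully home: flange on the rim, origin on the canister's axis 10 mm below point mouth, 3.5 mm side play.
- outer_lid: Outer lid, 0.18 kg: pale wooden cap 116 mm wide, 35 mm high, dark bar handle. Origin: centre of the skirt's lower edge, z up. At rest its origin is 4 mm above the inner lid's; lifted locked it rises 3 mm, then carries the inner lid with 3 mm side play. Locked, its yaw is 0 to 0.12 rad ahead of the inner lid's; 0.60 to 0.97 rad ahead (anticlockwise from above) it lifts free; stops at 0.99.
- handle (a point): Centre of the bar handle, 54 mm above the outer lid's origin. The bar runs along the lid's x axis: 64 mm long, 14 mm thick (y), 20 mm tall, 9 mm clear above the roof; pinch it across y. It stands 153 mm above the worktop when the lids are home on the canister. The inner lid on the rim stays put by friction while the outer lid is turned.
- mug: White mug with green dots, 93 mm high, 114 mm with its handle, standing behind the work. Origin: centre of its underside. Leave it alone.
- jar: Tall glass storage jar with a grey lid, 91 mm across, 181 mm high, at the back left. Origin: centre of its underside. Leave it alone.
- timer: Red and white kitchen timer, 70 mm across, 60 mm high, behind the work on the right. Origin: centre of its underside. Leave it alone.

How it is judged:
On the way, in this order (a step that is already met when the one before it is completed fails the run):
1. the two lids hang together, still locked, from the gripper, higher than the canister's rim (height (world z) of inner_lid above 0.108 m and angle between the x axis of inner_lid and the x axis of outer_lid, either way round below 0.35 rad and contact force between the fingers and outer_lid above 0.3 N and z of outer_lid in the frame of inner_lid between 0 and 0.012 m and horizontal distance between outer_lid and inner_lid below 0.01 m), for 0.1 s.
2. the inner lid sits fully home in the canister, the outer lid on it and still locked (z of inner_lid in the frame of canister between 0.092 and 0.0985 m and horizontal distance between inner_lid and canister below 0.006 m and angle between inner_lid's own z axis and vertical below 0.06 rad and z of outer_lid in the frame of inner_lid between 0 and 0.012 m and horizontal distance between outer_lid and inner_lid below 0.01 m and angle between the x axis of inner_lid and the x axis of outer_lid, either way round below 0.35 rad), for 0.1 s.
3. the outer lid is turned free, the inner lid still seated (z of inner_lid in the frame of canister between 0.092 and 0.0985 m and horizontal distance between inner_lid and canister below 0.006 m and angle between inner_lid's own z axis and vertical below 0.06 rad and angle between the x axis of inner_lid and the x axis of outer_lid, either way round above 0.5 rad), for 0.1 s.
At the end, for the whole second after the job is handed in: Inner lid fully home in the canister (rim within 3 mm, axis within 6 mm, level within 3 degrees); outer lid held still in the fingers, level within 14 degrees, 60 mm or more above where it rested, touching nothing else; canister upright within 25 mm of its start (z of inner_lid in the frame of canister between 0.092 and 0.0985 m and horizontal distance between inner_lid and canister below 0.006 m and angle between inner_lid's own z axis and vertical below 0.06 rad and z of outer_lid in the frame of inner_lid above 0.064 m and contact force between each of outer_lid, the fingers, the arm and inner_lid below 0.05 N and contact force between outer_lid and canister below 0.05 N and contact force between the fingers and outer_lid above 0.3 N and angle between outer_lid's own z axis and vertical below 0.25 rad and linear speed of outer_lid below 0.04 m/s and linear speed of inner_lid below 0.02 m/s and angle between canister's own z axis and vertical below 0.05 rad and distance of canister from where it was at the start of the episode below 0.025 m and contact force between outer_lid and mug below 0.05 N and contact force between outer_lid and jar below 0.05 N and contact force between outer_lid and timer below 0.05 N); the arm keeps its last pose, push and grip.
It fails at once if the lids are parted while the inner lid is not in its seat, or the inner lid is pulled out of its seat afterwards (z of outer_lid in the frame of inner_lid above 0.02 m and not (z of inner_lid in the frame of canister between 0.092 and 0.0985 m and horizontal distance between inner_lid and canister below 0.006 m and angle between inner_lid's own z axis and vertical below 0.06 rad)).
It fails at once if the lids are let go in mid-air (height (world z) of inner_lid above 0.015 m and contact force between the fingers and outer_lid below 0.02 N and contact force between inner_lid and canister below 0.02 N and (height (world z) of inner_lid above 0.101 m or horizontal distance between inner_lid and canister above 0.03 m)).
It fails at once if the canister is tipped or shoved away (angle between canister's own z axis and vertical above 0.2 rad or distance of canister from where it was at the start of the episode above 0.03 m).
It fails at once if the mug, the jar or the timer is pushed away or tipped (distance of any of mug, jar, timer from where it was at the start of the episode above 0.025 m or angle between any of mug, jar, timer's own z axis and vertical above 0.25 rad).
It also fails if it takes over 48 s, if anything falls off the work surface, if the arm or the gripper's body presses on something with over 40 N, if the wrist force passes 120 N, or if a joint passes its speed limit or range.

### The arm

A 6-joint arm with a two-finger parallel gripper is mounted at the origin on a cart in front of the work surface, level with it; the furniture and walls round the work are solid. World frame = base frame: x ahead of the robot, y to its left, z up, the work surface at z = 0. Lengths are in m, angles in rad, forces in N, time in s.
With the tool pointing down it reaches from about 0.325 to 0.9 m from the base axis. Payload 6.1 kg.
Tool frame: the origin (TCP) lies midway between the tips of the shut fingers; the grasp point (between the pads) lies 19 mm behind it (ctrl.pinch_z is the distance from the TCP to the grasp point, in m); z points along the fingers, y is the line along which they close (so a half turn about z gives the same grasp; the last joint's range is limited). The gripper opens to 85 mm and grips with 20 to 120 N. Pads are 22 mm wide; open, the fingers measure 114 mm over their backs; the gripper's body (76 mm by 85 mm) begins 54 mm behind the grasp point. The pads swing forward as they close: fully open they stand 13 mm farther back than shut.
Start: joints at [-1.455, 0.22, 1.526, -0, 1.395, -0.126], TCP at [0.15, -0.607, 0.231] pointing down, gripper open.
Joint ranges: [-2.98, 2.98], [-0.91, 2.08], [0.09, 2.57], [-1.24, 4.39], [0.2, 2.65], [-2.68, 2.68]. Speed limits (rad/s): [2.57, 2.57, 3.01, 3.14, 3.14, 3.14].

### API

Orientations are given as a unit quaternion [x, y, z, w].
In Python, from cell import ctrl gives the robot as it stands.
- The arm moves only by the shell command python3 steer.py FILE [OPENING] [FORCE], which reads ROWS from the file FILE. ROWS is a JSON object whose key "moves" holds a list of rows, 1 to 5 of them, each of 4 numbers: dx, dy, dz in m, then a turn about the tool's z in rad; each row shifts and turns the commanded pose from where the row before left it, along the tool's axes as they then stand; what a row does not reach is not made up. A row lasts 1/12 s, in which the tool goes at most 0.0417 m and 0.125 rad, less where a joint would pass 70% of its speed; a pose out of reach is approached as far as the arm can. OPENING is the opening from 0.0 (shut) to 1.0 (fully open), set as the command begins (- or left out keeps the last). The fingers move at their own pace and stop on an object; FORCE is the grip in N (left out, the last holds). Time passes only in rows, so rows that do not move let the fingers close. It prints the time, the measured TCP pose, the force, the opening and the grip force at its end. Input that does not fit is refused with a message, and nothing moves.
- ctrl.get_state(): the state, without advancing time (a new reading comes with each control period).
- ctrl.grab_frame(name): name is "scene" or "top" or "wrist"; returns the picture (384x512x3 uint8, red, green, blue); there is no depth.
- ctrl.camera_params(name): a dict with "fx", "fy", "cx", "cy" (pixels), "world_from_camera" (4x4, takes a point from camera to world coordinates); the wrist camera has in their place "mount" (4x4, takes a point from camera to tool coordinates, whose origin is the TCP and whose axes are the flange's). Camera axes: x right, y down, z forward; pixel columns grow to the right and rows downward; lengths in m; the calibration is good to about 2 mm. The wrist camera is an equidistant fisheye: a pixel r from the principal point sees the ray r / f radians off the axis. A picture is of the moment at which its call begins: read the wrist's pose just before it. camera_params takes no time and is no camera call.
- ctrl.sign_off(): hands the job in; it is judged then, once.
The state is a dict: "t": time; "q": joint angles; "qvel": joint speeds; "effort": joint torques, N m; "tool_pos": TCP position; "ee_rot": TCP orientation; "contact_force": force on the tool from outside, world axes, zero at the start; "ft_torque": the same for the moment, N m; "grip_width": opening from 0.0 (shut) to 1.0 (fully open); "finger_force": force on a finger pad.
Only numpy, scipy, OpenCV 4.12 (cv2) and the standard library are available. Lean on these libraries where they do the work, as an engineer would, in place of code of your own. Each camera call takes 0.05 s, during which the arm holds its last target. There are 200 camera calls.

## Working session

There is one attempt and no reset: what is moved stays moved. The work goes in short steps, Python scripts to look and compute and a shell command to move; the robot and the scene stay as the last step left them, time stands still between calls to the robot, and variables do not carry over. Pictures are saved under pics/ and viewed, at most 10 in all, crops included, and the job is handed in when it is done.

```bash
ls; mkdir -p pics; python3 - <<'E'
from cell import ctrl
import cv2,numpy as np
np.set_printoptions(precision=4,suppress=True)
s=ctrl.get_state();print({k:np.round(v,4) for k,v in s.items()},ctrl.pinch_z)
for n in("scene","top","wrist"):
    p=ctrl.camera_params(n);print(n,p)
    cv2.imwrite(f"pics/{n}0.png",ctrl.grab_frame(n)[:,:,::-1])
E
```

```text
cell.py
pics
steer.py
{'t': np.float64(0.0), 'q': array([-1.4551,  0.2212,  1.5276,  0.    ,  1.3947, -0.1261]), 'qvel': array([-0.0015,  0.0001,  0.    ,  0.0002,  0.0006,  0.0009]), 'effort': array([  0.0009, -49.6892, -38.9393,  -0.0002,   0.0111,   0.    ]), 'tool_pos': array([ 0.1496, -0.6062,  0.2302]), 'ee_rot': array([ 0.9927,  0.1206,  0.    , -0.001 ]), 'contact_force': array([-0.7927, -0.5412, -0.0284]), 'ft_torque': array([0.0016, 0.026 , 0.0252]), 'finger_force': np.float64(0.0), 'grip_width': np.float64(0.9968)} 0.0187
scene {'fx': 356.25824342578863, 'fy': 356.25824342578863, 'cx': 253.12087494129162, 'cy': 188.62037863600594, 'world_from_camera': array([[-0.789 , -0.4324,  0.4365,  0.2489],
       [-0.614 ,  0.531 , -0.5839,  0.5442],
       [ 0.0207, -0.7287, -0.6845,  0.6709],
       [ 0.    ,  0.    ,  0.    ,  1.    ]])}
top {'fx': 371.828837669681, 'fy': 371.828837669681, 'cx': 249.40889164798176, 'cy': 189.9725711394245, 'world_from_camera': array([[-0.0005, -0.9933,  0.1158,  0.5352],
       [-0.9996, -0.0029, -0.0288,  0.0696],
       [ 0.029 , -0.1158, -0.9929,  0.9655],
       [ 0.    ,  0.    ,  0.    ,  1.    ]])}
wrist {'fx': 297.3186396354542, 'fy': 297.3186396354542, 'cx': 254.34354624603594, 'cy': 195.41481304791927, 'mount': array([[-0.0001, -0.9527, -0.304 ,  0.0782],
       [ 1.    , -0.    , -0.    ,  0.0001],
       [ 0.    , -0.304 ,  0.9527, -0.1432],
       [ 0.    ,  0.    ,  0.    ,  1.    ]])}
```

View pics/scene0.png

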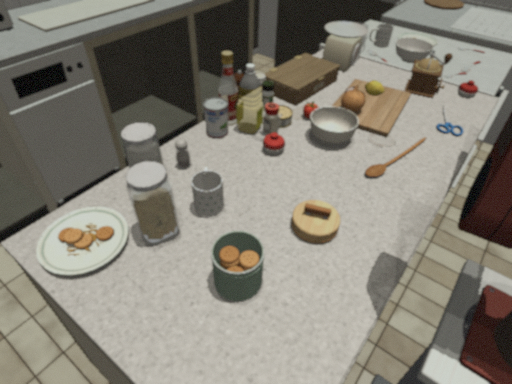

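View pics/top0.png

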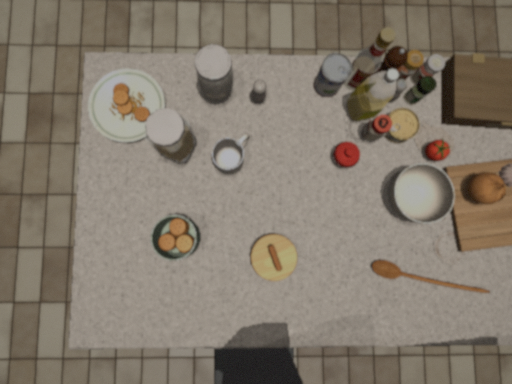

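The scene view shows the lids at about (316,221), with the handle at (319,210), and the canister mouth at about (238,250). In the top view the lids are at (274,257), the handle at (276,258) and the mouth at (177,236). The mug, jar and timer stand behind them. I'll zoom in to get accurate pixels.

```bash
python3 - <<'E'
import cv2,numpy as np
s=cv2.imread("pics/scene0.png");t=cv2.imread("pics/top0.png")
def c(im,x,y):  # 66x50 crop x6
    k=cv2.resize(im[y:y+50,x:x+66],None,fx=6,fy=6,interpolation=cv2.INTER_CUBIC)
    for i in range(0,66,10): cv2.putText(k,str(x+i),(i*6,8),0,.3,(0,0,255));cv2.line(k,(i*6,10),(i*6,16),(0,0,255))
    for i in range(0,50,10): cv2.putText(k,str(y+i),(0,i*6+4),0,.3,(255,0,0));cv2.line(k,(20,i*6),(26,i*6),(255,0,0))
    return k
cv2.imwrite("pics/c1.png",np.vstack([np.hstack([c(s,285,195),c(s,205,230)]),np.hstack([c(t,240,232),c(t,143,210)])]))
E
```

```text
(no output)
```

View pics/c1.png

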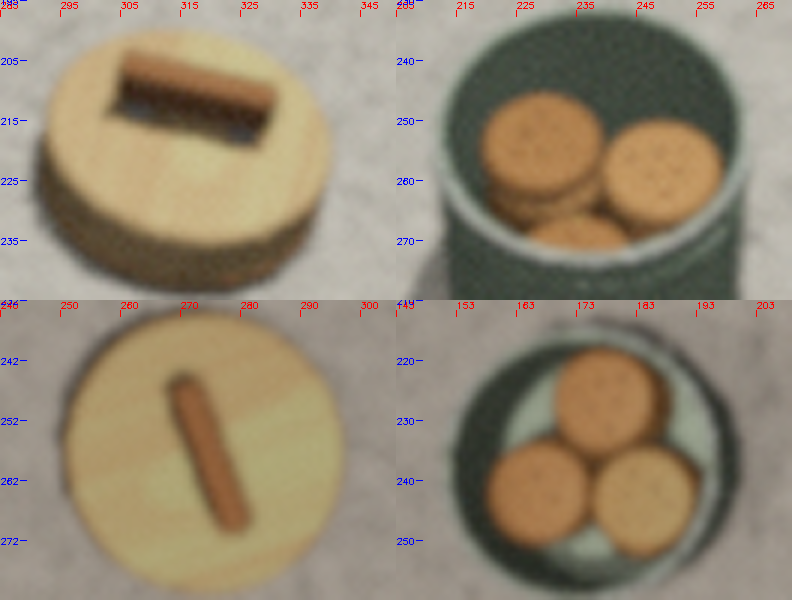

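The crops give the bar's top-face centre at scene (318.0,208.2) and top (274.8,257.8). The canister's rim ellipse is centred at scene (238.1,252.7) and top (174.5,236.3). I'll triangulate these and fit the rim circle.

```bash
cat > h.py <<'E'
import numpy as np
from cell import ctrl
np.set_printoptions(precision=4,suppress=True)
P={n:ctrl.camera_params(n) for n in("scene","top")}
def ray(n,u,v):
    p=P[n];M=np.array(p["world_from_camera"]);d=M[:3,:3]@[(u-p["cx"])/p["fx"],(v-p["cy"])/p["fy"],1]
    return M[:3,3],d/np.linalg.norm(d)
def tri(*obs):
    A=np.zeros((3,3));b=np.zeros(3)
    for o in obs:
        c,d=ray(*o) if isinstance(o[0],str) else o
        Q=np.eye(3)-np.outer(d,d);A+=Q;b+=Q@c
    return np.linalg.solve(A,b)
def atz(n,u,v,z):
    c,d=ray(n,u,v);return c+d*(z-c[2])/d[2]
def proj(n,X):
    p=P[n];M=np.array(p["world_from_camera"]);c=(np.atleast_2d(X)-M[:3,3])@M[:3,:3]
    return np.c_[c[:,0]/c[:,2]*p["fx"]+p["cx"],c[:,1]/c[:,2]*p["fy"]+p["cy"]]
E
python3 - <<'E'
from h import *
from scipy.optimize import least_squares
print("bar top",tri(("scene",318,208.2),("top",274.8,257.8)))
a=np.linspace(0,2*np.pi,180)
circ=lambda x,r:np.c_[x[0]+r*np.cos(a),x[1]+r*np.sin(a),0*a+x[2]]
ext=lambda n,x,r:(lambda p:np.r_[p.min(0),p.max(0)])(proj(n,circ(x,r)))
m={"scene":[212.5,231.7,263.7,273.7],"top":[152.3,214.2,197.0,258.3]}
f=least_squares(lambda x:np.r_[ext("scene",x,.052)-m["scene"],ext("top",x,.052)-m["top"]],[.45,.2,.1]);print("mouth",f.x,f.fun)
# roof of lid: scene and top outlines of top disc
m={"scene":[292.3,199.5,340.0,None],"top":[250.8,234.0,296.8,280.5]}
for n,us in(("scene",((305.7,205.2),(330.5,211.5))),("top",((270.7,246.3),(278.8,269.3)))):
    e=[atz(n,*u,.068) for u in us];print(n,e,"yaw",np.arctan2(*(e[1]-e[0])[1::-1]),np.linalg.norm(e[1]-e[0]))
for n,u in(("mug",(227,157)),("jar",(166,124)),("timer",(347,154))):print(n,atz("top",*u,{"mug":.093,"jar":.18,"timer":.05}[n]))
E
```

```text
bar top [ 0.4763 -0.0178  0.0629]
mouth [0.528  0.2161 0.0945] [-1.1276 -0.3151  0.129   0.3851  0.1961 -0.2325  0.7227  0.9934]
scene [array([ 0.5017, -0.0035,  0.068 ]), array([ 0.4458, -0.0225,  0.068 ])] yaw -2.8131890920066964 0.0590377183542465
top [array([ 0.5043, -0.0074,  0.068 ]), array([ 0.4502, -0.0263,  0.068 ])] yaw -2.8054642458044756 0.05733513997348938
mug [0.7159 0.0976 0.093 ]
jar [0.7697 0.2268 0.18  ]
timer [ 0.7342 -0.2039  0.05  ]
```

The bar top triangulates to z≈63 mm against 68 expected. The rim comes out at ≈95 mm against 105, which is roughly calibration error. Positions and bar yaw (≈0.332 rad) are consistent between views. I'll move over the lids and refine with the wrist camera.

```bash
echo '{"moves": [[0.027,-0.029,0,0],[0.027,-0.029,0,0],[0.027,-0.029,0,0],[0.027,-0.029,0,0],[0.027,-0.029,0,0]]}' > next.json && python3 steer.py next.json 1.0 40
echo '{"moves": [[0.027,-0.029,0,0],[0.027,-0.029,0,0],[0.027,-0.029,0,0],[0.027,-0.029,0,0],[0.027,-0.029,0,0]]}' > next.json && python3 steer.py next.json
echo '{"moves": [[0.027,-0.029,0,0],[0.027,-0.029,0,0],[0.027,-0.029,0,0],[0.027,-0.029,0,0],[0.027,-0.029,0,0]]}' > next.json && python3 steer.py next.json
echo '{"moves": [[0,0,0,-0.09],[0,0,0,0],[0,0,0,0]]}' > next.json && python3 steer.py next.json
cat >> h.py <<'E'
from scipy.spatial.transform import Rotation as Rn
import cv2
def wsnap(name):
    s=ctrl.get_state();im=ctrl.grab_frame("wrist");cv2.imwrite(f"pics/{name}.png",im[:,:,::-1])
    np.savez(f"{name}.npz",p=s["tool_pos"],q=s["ee_rot"]);return s
def wpose(name):
    z=np.load(f"{name}.npz");T=np.eye(4);T[:3,:3]=Rn.from_quat(z["q"]).as_matrix();T[:3,3]=z["p"]
    return T@np.array(ctrl.camera_params("wrist")["mount"])
def wray(name,u,v):
    p=ctrl.camera_params("wrist");W=wpose(name);a,b=u-p["cx"],v-p["cy"];r=np.hypot(a,b);th=r/p["fx"]
    d=np.array([a/r*np.sin(th),b/r*np.sin(th),np.cos(th)]) if r>0 else np.array([0,0,1.])
    return W[:3,3],W[:3,:3]@d
def wproj(name,X):
    p=ctrl.camera_params("wrist");W=wpose(name);c=(np.atleast_2d(X)-W[:3,3])@W[:3,:3]
    h=np.hypot(c[:,0],c[:,1]);th=np.arctan2(h,c[:,2])*p["fx"];return np.c_[p["cx"]+c[:,0]/h*th,p["cy"]+c[:,1]/h*th]
E
python3 -c "
from h import *
wsnap('w1')"
```

```text
t: 0.57
tool_pos: [0.2464, -0.4318, 0.2308]
ee_rot: [0.993, 0.12, -0.0, -0.0]
contact_force: [0.7, 0.4, -0.4]
grip_width: 0.999
finger_force: 0.0
t: 0.98
tool_pos: [0.3427, -0.2587, 0.2312]
ee_rot: [0.993, 0.12, 0.0, 0.0]
contact_force: [0.2, -0.4, -0.2]
grip_width: 1.0
finger_force: 0.0
t: 1.4
tool_pos: [0.4391, -0.0855, 0.2314]
ee_rot: [0.993, 0.121, 0.0, 0.0]
contact_force: [0.8, -0.6, 0.4]
grip_width: 1.002
finger_force: 0.0
t: 1.65
tool_pos: [0.4385, -0.0872, 0.231]
ee_rot: [0.986, 0.165, -0.0, 0.0]
contact_force: [-0.6, 0.2, -0.8]
grip_width: 0.995
finger_force: 0.0
```

View pics/w1.png

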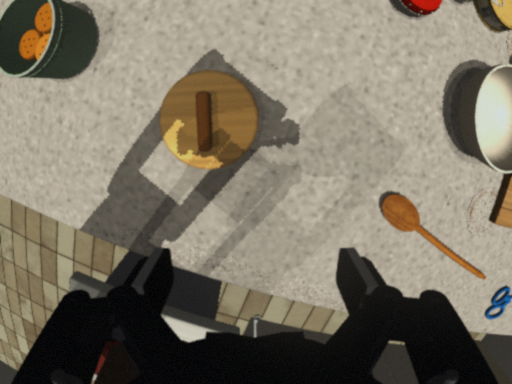

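w1 shows the lids at (209,119). The bar runs vertically from (204,91) to (204,151), so the tool is already parallel to it, and the canister mouth is at (37,38). I'll take a second, closer view.

```bash
echo '{"moves": [[0.02,-0.027,0.015,0],[0.02,-0.026,0.015,0],[0.018,0,0.035,0],[0,0,0.035,0],[0,0,0,0]]}' > next.json && python3 steer.py next.json
echo '{"moves": [[0,0,0,0],[0,0,0,0]]}' > next.json && python3 steer.py next.json
python3 -c "
from h import *
wsnap('w2')"
```

```text
t: 2.12
tool_pos: [0.4715, -0.0185, 0.1247]
ee_rot: [0.987, 0.164, -0.005, -0.002]
contact_force: [-1.8, 0.1, -1.6]
grip_width: 0.998
finger_force: 0.0
t: 2.28
tool_pos: [0.4768, -0.0198, 0.1327]
ee_rot: [0.987, 0.164, 0.0, 0.0]
contact_force: [0.0, 0.0, 0.3]
grip_width: 1.001
finger_force: 0.0
```

View pics/w2.png

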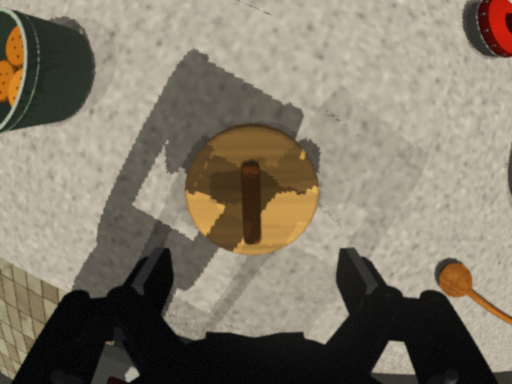

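w2: the lid is at (252,189), and the bar's top face runs from about (250.5,175) to (252,243), centred between the fingers. I'll triangulate the bar ends from w1 and w2 and check the mouth against w1.

```bash
python3 - <<'E'
from h import *
w=cv2.imread("pics/w2.png");c1=cv2.imread("pics/w1.png")
k=lambda im,x,y:cv2.resize(im[y:y+100,x:x+66],None,fx=6,fy=6,interpolation=cv2.INTER_CUBIC)
A=k(c1,172,70);B=k(w,218,150)
for im,x,y in((A,172,70),(B,218,150)):
    for i in range(0,100,10): cv2.putText(im,str(y+i),(0,i*6+4),0,.35,(255,255,255))
    for i in range(0,66,10): cv2.putText(im,str(x+i),(i*6,10),0,.35,(255,255,255))
cv2.imwrite("pics/c2.png",np.hstack([A,B]))
print("centre",tri(wray('w1',204,121.5),wray('w2',251.2,209)))
print("end+",tri(wray('w1',204,92),wray('w2',250.5,175)),"end-",tri(wray('w1',204,151),wray('w2',252,243)))
print("TCP,bar proj",wproj('w2',[[.4763,-.0178,.068]]),wproj('w1',[[.4763,-.0178,.068],[.528,.2161,.105]]))
print(np.round(np.vstack([[0,0,0]]),1))
E
```

```text
centre [ 0.478  -0.018   0.0681]
end+ [ 0.5062 -0.0094  0.0793] end- [ 0.4483 -0.0276  0.0636]
TCP,bar proj [[251.3278 210.2671]] [[202.5622 123.4106]
 [ 22.9276  31.9765]]
[[0 0 0]]
```

View pics/c2.png

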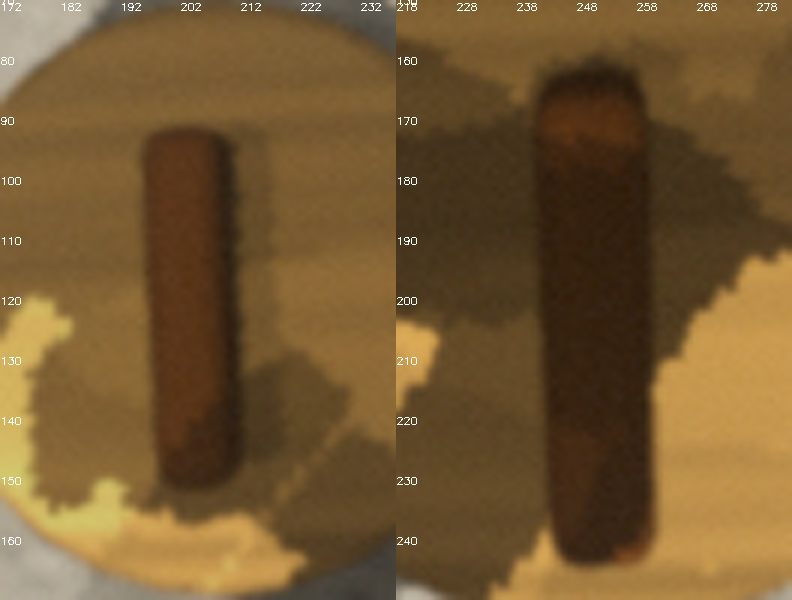

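In the sharper crop, the bar's top face spans (201,91)–(204,151) in w1 and (249.5,162)–(252,244) in w2. I'll recompute from those.

```bash
python3 - <<'E'
from h import *
e=[tri(wray('w1',200.8,91.5),wray('w2',249.3,162)),tri(wray('w1',203.8,151),wray('w2',252.3,244))]
print(e,(e[0]+e[1])/2,np.linalg.norm(e[0]-e[1]),np.arctan2(*(e[0]-e[1])[1::-1]))
at=lambda n,u,v,z:(lambda c,d:c+d*(z-c[2])/d[2])(*wray(n,u,v))
for n,a,b in(('w1',(200.8,91.5),(203.8,151)),('w2',(249.3,162),(252.3,244))):
    p,q=at(n,*a,.068),at(n,*b,.068);print(n,(p+q)/2,np.linalg.norm(p-q),np.arctan2(*(p-q)[1::-1]))
# lid outline disc at roof z=.039, r=.058
a=np.linspace(0,6.28,90)
for x in([.4763,-.0178],[.478,-.018],[.481,-.017]):
  C=np.c_[x[0]+.058*np.cos(a),x[1]+.058*np.sin(a),0*a+.039];print(x,wproj('w2',C).min(0),wproj('w2',C).max(0),proj("top",C).min(0),proj("top",C).max(0))
E
```

```text
[array([ 0.5079, -0.0047,  0.0584]), array([ 0.4487, -0.0276,  0.0662])] [ 0.4783 -0.0161  0.0623] 0.06397675557094519 0.3705356544294815
w1 [ 0.4782 -0.0168  0.068 ] 0.062400195184831996 0.3570871133163439
w2 [ 0.4802 -0.0161  0.068 ] 0.06483709540908049 0.3595849730996385
[0.4763, -0.0178] [183.6636 128.6455] [319.8229 258.5473] [250.4433 233.6725] [297.4297 281.4422]
[0.478, -0.018] [184.3746 126.7185] [320.7829 257.0855] [250.5241 232.9826] [297.4998 280.7314]
[0.481, -0.017] [184.1478 122.7707] [321.0516 254.0649] [250.1167 231.766 ] [297.0776 279.48  ]
```

The bar's centre is ≈(0.479,−0.017), length 64 mm (matches), top z≈0.062–0.068, yaw ≈0.355. I'll descend to TCP z≈0.044 and close.

```bash
echo '{"moves": [[0.003,-0.002,0.02,-0.025],[0,0,0.03,0],[0,0,0.02,0],[0,0,0.0187,0],[0,0,0,0]]}' > next.json && python3 steer.py next.json
echo '{"moves": [[0,0,0,0],[0,0,0,0]]}' > next.json && python3 steer.py next.json
echo '{"moves": [[0,0,0,0],[0,0,0,0],[0,0,0,0],[0,0,0,0],[0,0,0,0]]}' > next.json && python3 steer.py next.json 0 60
echo '{"moves": [[0,0,0,0],[0,0,0,0],[0,0,0,0],[0,0,0,0],[0,0,0,0]]}' > next.json && python3 steer.py next.json
```

```text
t: 2.75
tool_pos: [0.4773, -0.0161, 0.0415]
ee_rot: [0.984, 0.177, -0.001, -0.0]
contact_force: [-0.9, -0.1, 0.4]
grip_width: 1.004
finger_force: 0.0
t: 2.92
tool_pos: [0.4804, -0.0164, 0.045]
ee_rot: [0.984, 0.177, 0.002, 0.001]
contact_force: [0.7, -0.4, 0.3]
grip_width: 0.998
finger_force: 0.0
t: 3.33
tool_pos: [0.4787, -0.0156, 0.043]
ee_rot: [0.984, 0.177, 0.0, 0.0]
contact_force: [-0.3, -0.5, 0.2]
grip_width: 0.297
finger_force: 0.0
t: 3.75
tool_pos: [0.4786, -0.0157, 0.0428]
ee_rot: [0.984, 0.177, 0.0, 0.0]
contact_force: [-0.7, 0.2, 4.5]
grip_width: 0.15
finger_force: 58.9
```

Grip is at 59 N with the opening at 13 mm, which matches the bar. Lifting 0.15 m.

```bash
echo '{"moves": [[0,0,-0.004,0],[0,0,-0.008,0],[0,0,-0.012,0],[0,0,-0.018,0],[0,0,-0.02,0]]}' > next.json && python3 steer.py next.json
echo '{"moves": [[0,0,-0.022,0],[0,0,-0.022,0],[0,0,-0.02,0],[0,0,-0.016,0],[0,0,-0.008,0]]}' > next.json && python3 steer.py next.json
echo '{"moves": [[0,0,0,0],[0,0,0,0],[0,0,0,0]]}' > next.json && python3 steer.py next.json
python3 -c "
from h import *
wsnap('w3');cv2.imwrite('pics/s3.png',ctrl.grab_frame('scene')[:,:,::-1]);cv2.imwrite('pics/t3.png',ctrl.grab_frame('top')[:,:,::-1])
s=cv2.imread('pics/s3.png')[80:300,190:400];w=cv2.imread('pics/w3.png')
cv2.imwrite('pics/c3.png',np.hstack([cv2.resize(s,(400,419)),cv2.resize(w,(400,419))]))"
```

```text
t: 4.17
tool_pos: [0.4769, -0.0153, 0.1041]
ee_rot: [0.984, 0.177, -0.002, -0.001]
contact_force: [1.0, -0.2, -3.6]
grip_width: 0.149
finger_force: 58.7
t: 4.58
tool_pos: [0.4792, -0.0157, 0.195]
ee_rot: [0.984, 0.178, 0.001, 0.001]
contact_force: [0.7, -0.2, -3.3]
grip_width: 0.15
finger_force: 58.7
t: 4.83
tool_pos: [0.4774, -0.0154, 0.1911]
ee_rot: [0.984, 0.177, -0.001, -0.0]
contact_force: [-0.4, -0.7, -3.6]
grip_width: 0.151
finger_force: 58.7
```

View pics/c3.png

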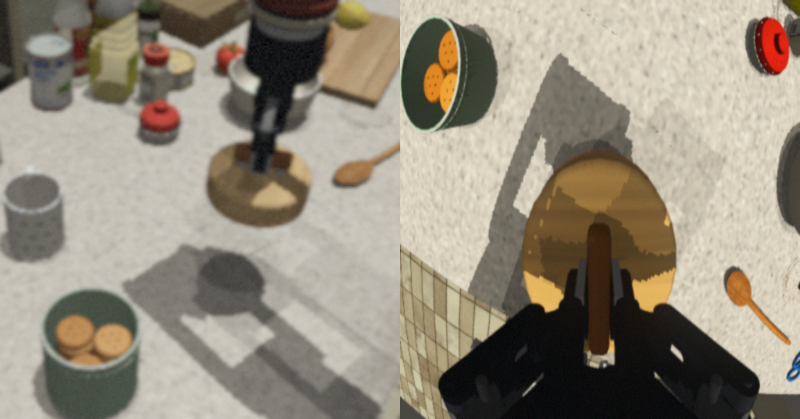

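Both lids hang level and locked (−3.5 N ≈ 0.32 kg). The canister mouth shows at the upper left of the wrist view. I'll fit the bright rim ring in several images.

```bash
python3 - <<'E'
from h import *
from scipy.optimize import minimize
a=np.linspace(0,2*np.pi,240,endpoint=False)
ring=lambda x,r,z:np.c_[x[0]+r*np.cos(a),x[1]+r*np.sin(a),0*a+z]
imgs={"scene":("scene0",lambda X:proj("scene",X)),"top":("top0",lambda X:proj("top",X))}
for n in("w1","w3"):imgs[n]=(n,lambda X,n=n:wproj(n,X))
def score(k,x,z):
    f,pr=imgs[k];g=G[k];s=lambda r:cv2.remap(g,*[c.astype(np.float32).reshape(1,-1) for c in pr(ring(x,r,z)).T],cv2.INTER_LINEAR,borderMode=cv2.BORDER_REPLICATE)[0]
    return np.minimum(s(.0505)-s(.046),40).mean()+0.0*s(.055).mean()
G={k:cv2.GaussianBlur(cv2.cvtColor(cv2.imread(f"pics/{v[0]}.png"),cv2.COLOR_BGR2GRAY),(0,0),.7).astype(np.float32) for k,v in imgs.items()}
def best(keys,z):
    F=lambda x:-sum(score(k,x,z) for k in keys)
    g=min(([u,v] for u in np.arange(.505,.556,.003) for v in np.arange(.19,.242,.003)),key=F)
    r=minimize(F,g,method="Nelder-Mead",options=dict(initial_simplex=[g,[g[0]+.002,g[1]],[g[0],g[1]+.002]]));return r.x,-r.fun
for k in imgs:print(k,*best([k],.105))
for z in(.095,.1,.105,.11):print(z,*best(list(imgs),z),*best(["w3","top"],z))
# overlay check
z=.105;X=best(list(imgs),z)[0];o=[]
for k,(f,pr) in imgs.items():
    im=cv2.imread(f"pics/{f}.png");c=pr([[*X,z]])[0].astype(int);c=np.clip(c,[50,38],[460,345]);im=cv2.resize(im[c[1]-37:c[1]+38,c[0]-50:c[0]+50],None,fx=4,fy=4,interpolation=cv2.INTER_CUBIC)
    for p in pr(ring(X,.0505,z))[::6]:cv2.circle(im,tuple(int(v) for v in (p-c+[50,37]+.5)*4),1,(0,0,255),-1)
    o.append(im)
cv2.imwrite("pics/c4.png",np.vstack([np.hstack(o[:2]),np.hstack(o[2:])]))
E
```

```text
scene [0.5253 0.2182] 34.99901580810547
top [0.5256 0.2211] 28.594568252563477
w1 [0.5274 0.2211] 22.033430099487305Traceback (most recent call last):
  File "<stdin>", line 15, in <module>
  File "<stdin>", line 13, in best
  File "<stdin>", line 12, in <lambda>
  File "<stdin>", line 12, in <genexpr>
  File "<stdin>", line 9, in score
  File "<stdin>", line 8, in <lambda>
  File "<stdin>", line 6, in <lambda>
  File "h.py", line 32, in wproj
    p=ctrl.camera_params("wrist");W=wpose(name);c=(np.atleast_2d(X)-W[:3,3])@W[:3,:3]
                                    ~~~~~^^^^^^
  File "h.py", line 26, in wpose
    return T@np.array(ctrl.camera_params("wrist")["mount"])
                      ~~~~~~~~~~~~~~~~~~^^^^^^^^^
ValueError: time passes only in moves, steps and waits
```

```bash
sed -i 's/("scene","top")}/("scene","top","wrist")}/; s/ctrl.camera_params("wrist")/P["wrist"]/g' h.py
cat > fit.py <<'E'
from h import *
from scipy.optimize import minimize
a=np.linspace(0,2*np.pi,240,endpoint=False)
ring=lambda x,r,z:np.c_[x[0]+r*np.cos(a),x[1]+r*np.sin(a),0*a+z]
imgs={"scene":("scene0",lambda X:proj("scene",X)),"top":("top0",lambda X:proj("top",X))}
for n in("w1","w3"):imgs[n]=(n,lambda X,n=n:wproj(n,X))
G={k:cv2.GaussianBlur(cv2.cvtColor(cv2.imread(f"pics/{v[0]}.png"),cv2.COLOR_BGR2GRAY),(0,0),.7).astype(np.float32) for k,v in imgs.items()}
def score(k,x,z):
    pr=imgs[k][1];s=lambda r:cv2.remap(G[k],*[c.astype(np.float32).reshape(1,-1) for c in pr(ring(x,r,z)).T],cv2.INTER_LINEAR,borderMode=cv2.BORDER_REPLICATE)[0]
    return np.minimum(s(.0505)-s(.046),40).mean()
def best(keys,z):
    F=lambda x:-sum(score(k,x,z) for k in keys)
    g=min(([u,v] for u in np.arange(.51,.55,.004) for v in np.arange(.2,.24,.004)),key=F)
    r=minimize(F,g,method="Nelder-Mead",options=dict(initial_simplex=[g,[g[0]+.002,g[1]],[g[0],g[1]+.002]]));return r.x,-r.fun
for k in imgs:print(k,*best([k],.105))
for z in(.095,.1,.105,.11):print(z,*best(list(imgs),z),*best(["w3","top"],z))
z=.105;X=best(list(imgs),z)[0];o=[]
for k,(f,pr) in imgs.items():
    im=cv2.imread(f"pics/{f}.png");c=pr([[*X,z]])[0].astype(int);c=np.clip(c,[50,38],[460,345]);im=cv2.resize(im[c[1]-37:c[1]+38,c[0]-50:c[0]+50],None,fx=4,fy=4,interpolation=cv2.INTER_CUBIC)
    for p in pr(ring(X,.0505,z))[::6]:cv2.circle(im,tuple(int(v) for v in (p-c+[50,37]+.5)*4),1,(0,0,255),-1)
    o.append(im)
cv2.imwrite("pics/c4.png",np.vstack([np.hstack(o[:2]),np.hstack(o[2:])]))
E
python3 fit.py
```

```text
scene [0.5253 0.2182] 34.99901580810547
top [0.5256 0.2211] 28.594568252563477
w1 [0.5274 0.2211] 22.033430099487305
w3 [0.5277 0.2205] 38.88473129272461
0.095 [0.5265 0.2286] 66.99835968017578 [0.5265 0.2285] 48.55183029174805
0.1 [0.5271 0.2236] 84.76542663574219 [0.5266 0.2232] 64.00503540039062
0.105 [0.5265 0.2207] 122.40453338623047 [0.5265 0.2207] 66.79785919189453
0.11 [0.5263 0.2178] 101.10990905761719 [0.5268 0.2177] 61.982269287109375
```

View pics/c4.png

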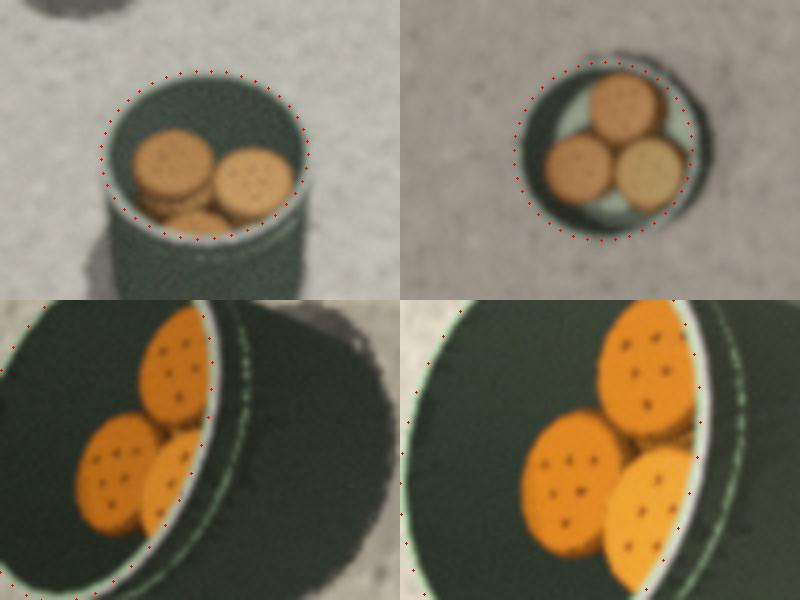

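The rim height is confirmed at z=0.105, with the ring fit best there. The centre is ≈(0.527,0.2195), with a few mm of scatter between views. I'll take one closer wrist view with the mouth ahead of the held lid.

```bash
echo '{"moves": [[0,-0.008,-0.005,0],[0.001,-0.015,-0.005,0],[0.002,-0.022,-0.005,0],[0.002,-0.026,-0.005,0],[0.002,-0.028,-0.005,0]]}' > next.json && python3 steer.py next.json
echo '{"moves": [[0.002,-0.028,-0.005,0],[0.002,-0.028,-0.005,0],[0.002,-0.022,-0.005,0],[0.001,-0.016,0,0],[0,-0.01,0,0]]}' > next.json && python3 steer.py next.json
echo '{"moves": [[0,0,0,0],[0,0,0,0],[0,0,0,0],[0,0,0,0]]}' > next.json && python3 steer.py next.json
python3 - <<'E'
from h import *
wsnap('w4')
E
sed -i 's/for n in("w1","w3")/for n in("w3","w4")/' fit.py; python3 fit.py
```

```text
t: 5.4
tool_pos: [0.4498, 0.0805, 0.2178]
ee_rot: [0.984, 0.177, -0.0, -0.0]
contact_force: [-0.1, -0.5, -2.8]
grip_width: 0.154
finger_force: 58.8
t: 5.82
tool_pos: [0.4198, 0.1816, 0.233]
ee_rot: [0.984, 0.178, 0.0, -0.0]
contact_force: [-0.1, -0.4, -3.0]
grip_width: 0.152
finger_force: 58.8
t: 6.15
tool_pos: [0.4209, 0.1786, 0.2324]
ee_rot: [0.984, 0.177, -0.0, 0.0]
contact_force: [0.3, 0.8, -3.1]
grip_width: 0.147
finger_force: 58.9
scene [0.5253 0.2182] 34.99901580810547
top [0.5256 0.2211] 28.594568252563477
w3 [0.5277 0.2205] 38.88562774658203
w4 [0.526 0.22 ] 40.0
0.095 [0.528  0.2161] 60.430641174316406 [0.5265 0.2285] 48.54209899902344
0.1 [0.5269 0.2221] 100.66433715820312 [0.5266 0.2232] 63.99165344238281
0.105 [0.5264 0.2205] 140.82261657714844 [0.5265 0.2207] 66.79376983642578
0.11 [0.5266 0.2184] 120.28968811035156 [0.5268 0.2177] 61.97703170776367
```

View pics/w4.png

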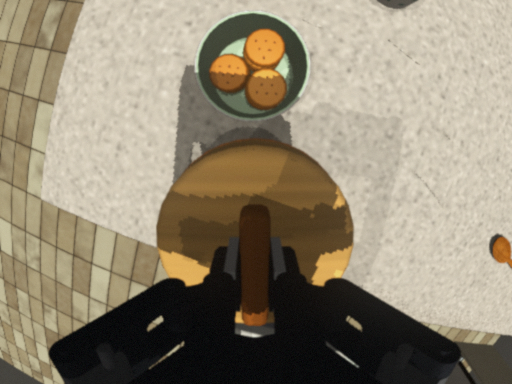

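w4 shows the whole mouth clearly: rim extents x 196–310, y 12–120. The held lid is centred at x≈255 with its outline at x 157–353, top at 139, and the bar vertical. I'll fit both.

```bash
python3 - <<'E'
from h import *
from scipy.optimize import least_squares,minimize
a=np.linspace(0,2*np.pi,720,endpoint=False)
ring=lambda x,r,z:np.c_[x[0]+r*np.cos(a),x[1]+r*np.sin(a),0*a+z]
g=cv2.GaussianBlur(cv2.imread("pics/w4.png"),(0,0),.6);gr=cv2.cvtColor(g,cv2.COLOR_BGR2GRAY).astype(np.float32)
s=lambda im,P:cv2.remap(im,*[c.astype(np.float32).reshape(1,-1) for c in P.T],cv2.INTER_LINEAR)[0]
# inner rim edge: dark inside/bright rim, radius free
def F(x): return -(np.clip(s(gr,wproj('w4',ring(x,x[2]+.0015,.105)))-s(gr,wproj('w4',ring(x,x[2]-.0015,.105))),-80,200)).mean()
for x0 in([.526,.22,.049],[.528,.218,.05]):
    r=minimize(F,x0,method="Nelder-Mead",options=dict(initial_simplex=[x0]+[list(np.array(x0)+d) for d in np.diag([.003,.003,.001])]));print(r.x,r.fun)
# extents
ex=lambda x:(lambda p:np.r_[p.min(0),p.max(0)])(wproj('w4',ring(x,x[2],.105)))
print(least_squares(lambda x:ex(x)-[196,12,310,120],[.526,.22,.052]).x)
# lid outline (hue: wood saturated vs grey) -> roof disc
z=np.load("w4.npz");tcp=z["p"]
hs=cv2.cvtColor(g,cv2.COLOR_BGR2HSV)[:,:,1].astype(np.float32);zr=tcp[2]-.004
def H(x):
    c=wproj('w4',ring(x,.057,zr)),wproj('w4',ring(x,.0595,zr));m=c[0][:,1]<235
    return -(s(hs,c[0])-s(hs,c[1]))[m].mean()
x0=tcp[:2];r=minimize(H,x0,method="Nelder-Mead",options=dict(initial_simplex=[x0,x0+[.003,0],x0+[0,.003]]));print("lid",r.x,r.fun,"rel tcp",r.x-tcp[:2],tcp)
yaw=2*np.arctan2(z["q"][1],z["q"][0]);d=r.x-tcp[:2];print("yaw",yaw)
E
```

```text
[0.5273 0.2202 0.0488] -102.45796203613281
[0.5273 0.2202 0.0488] -102.45307922363281
[0.527  0.2192 0.0509]
lid [0.4222 0.1819] -56.18283462524414 rel tcp [0.0013 0.0032] [0.4209 0.1786 0.2324]
yaw 0.3555759475780776
```

The mouth is at (0.527,0.220), with inner radius 48.8 mm (49 given). Next: 0.113 m along tool x, −0.002 along y, then down in stages.

```bash
echo '{"moves": [[0.006,-0.002,0,0],[0.012,0,0,0],[0.018,0,0,0],[0.02,0,0,0],[0.02,0,0,0]]}' > next.json && python3 steer.py next.json
echo '{"moves": [[0.018,0,0,0],[0.012,0,0,0],[0.007,0,0,0],[0,0,0,0],[0,0,0,0]]}' > next.json && python3 steer.py next.json
echo '{"moves": [[0,0,0.01,0],[0,0,0.02,0],[0,0,0.02,0],[0,0,0.015,0],[0,0,0.01,0]]}' > next.json && python3 steer.py next.json
echo '{"moves": [[0,0,0,0],[0,0,0,0],[0,0,0,0],[0,0,0,0]]}' > next.json && python3 steer.py next.json
python3 - <<'E'
from h import *
s=wsnap('w5')
for n in('scene','top'):cv2.imwrite(f'pics/{n}5.png',ctrl.grab_frame(n)[:,:,::-1])
k=lambda n,c,w=66:(lambda im:cv2.resize(im[int(c[1])-w:int(c[1])+w,int(c[0])-w:int(c[0])+w],(390,390),interpolation=cv2.INTER_CUBIC))(cv2.imread(f'pics/{n}.png'))
cv2.imwrite('pics/c5.png',np.hstack([k('scene5',proj('scene',[.527,.22,.12])[0]),k('top5',proj('top',[.527,.22,.12])[0])]))
E
```

```text
t: 6.62
tool_pos: [0.4925, 0.2079, 0.2325]
ee_rot: [0.984, 0.177, 0.0, -0.0]
contact_force: [0.5, 0.4, -3.4]
grip_width: 0.159
finger_force: 58.9
t: 7.03
tool_pos: [0.5257, 0.2205, 0.2321]
ee_rot: [0.984, 0.177, -0.001, 0.0]
contact_force: [0.4, -1.2, -3.4]
grip_width: 0.15
finger_force: 58.9
t: 7.45
tool_pos: [0.5239, 0.2203, 0.155]
ee_rot: [0.984, 0.177, -0.002, 0.0]
contact_force: [-0.6, -1.4, -2.5]
grip_width: 0.149
finger_force: 58.9
t: 7.78
tool_pos: [0.5268, 0.2211, 0.1592]
ee_rot: [0.984, 0.177, 0.001, -0.0]
contact_force: [-0.1, -0.0, -3.5]
grip_width: 0.149
finger_force: 58.8
```

View pics/c5.png

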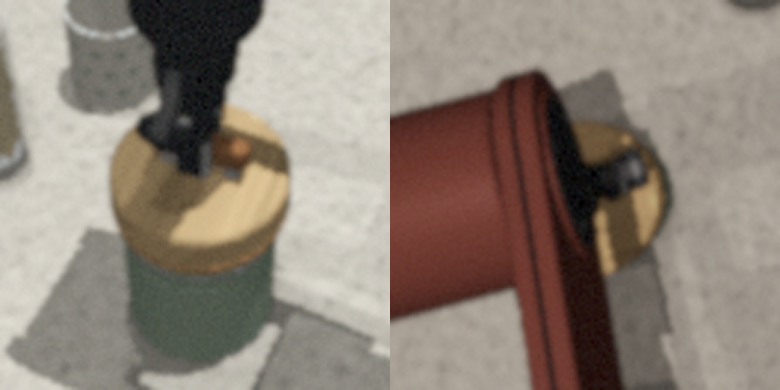

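The lids sit centred over the canister (lid centre at crop x≈200, canister ≈200) with a clear straight line down. Now lowering slowly under force watch.

```bash
echo '{"moves": [[0,0,0.002,0],[0,0,0.002,0],[0,0,0.002,0],[0,0,0.002,0],[0,0,0,0]]}' > next.json && python3 steer.py next.json
echo '{"moves": [[0,0,0.0015,0],[0,0,0.0015,0],[0,0,0.0015,0],[0,0,0.0015,0],[0,0,0,0]]}' > next.json && python3 steer.py next.json
echo '{"moves": [[0,0,0.001,0],[0,0,0.001,0],[0,0,0.001,0],[0,0,0,0],[0,0,0,0]]}' > next.json && python3 steer.py next.json
```

```text
t: 8.35
tool_pos: [0.5254, 0.2207, 0.1488]
ee_rot: [0.984, 0.177, -0.001, 0.0]
contact_force: [0.2, -0.2, -3.7]
grip_width: 0.148
finger_force: 58.8
t: 8.77
tool_pos: [0.5256, 0.2208, 0.1431]
ee_rot: [0.984, 0.177, -0.0, 0.0]
contact_force: [-0.3, 0.1, -3.6]
grip_width: 0.153
finger_force: 58.9
t: 9.18
tool_pos: [0.5261, 0.2209, 0.1409]
ee_rot: [0.984, 0.177, 0.0, -0.0]
contact_force: [0.5, -0.0, -3.4]
grip_width: 0.15
finger_force: 59.1
```

```bash
echo '{"moves": [[0,0,0.001,0],[0,0,0.0005,0],[0,0,0,0],[0,0,0,0],[0,0,0,0]]}' > next.json && python3 steer.py next.json
echo '{"moves": [[0,0,0.001,0],[0,0,0,0],[0,0,0,0]]}' > next.json && python3 steer.py next.json
echo '{"moves": [[0,0,0.001,0],[0,0,0,0],[0,0,0,0]]}' > next.json && python3 steer.py next.json
```

```text
t: 9.6
tool_pos: [0.5259, 0.2209, 0.1392]
ee_rot: [0.984, 0.177, 0.0, -0.0]
contact_force: [0.7, -0.3, -1.9]
grip_width: 0.154
finger_force: 59.1
t: 9.85
tool_pos: [0.5258, 0.2208, 0.138]
ee_rot: [0.984, 0.177, -0.0, -0.0]
contact_force: [-0.7, 0.6, -1.4]
grip_width: 0.148
finger_force: 59.1
t: 10.1
tool_pos: [0.526, 0.2209, 0.1378]
ee_rot: [0.984, 0.177, 0.0, 0.0]
contact_force: [-3.0, -0.7, 4.9]
grip_width: 0.155
finger_force: 60.2
```

The inner lid took its weight at TCP z≈0.139, and the outer lid sits on it at 0.1378 (+5 N): fully home. I'll ease the load by about 1 mm, then turn anticlockwise 0.78 rad (negative about tool z).

```bash
echo '{"moves": [[0,0,-0.001,0],[0,0,0,0],[0,0,0,0]]}' > next.json && python3 steer.py next.json
echo '{"moves": [[0,0,0,-0.03],[0,0,0,-0.06],[0,0,0,-0.08],[0,0,0,-0.08],[0,0,0,-0.08]]}' > next.json && python3 steer.py next.json
echo '{"moves": [[0,0,0,-0.08],[0,0,0,-0.08],[0,0,0,-0.08],[0,0,0,-0.08],[0,0,0,-0.08]]}' > next.json && python3 steer.py next.json
echo '{"moves": [[0,0,0,-0.04],[0,0,0,-0.01],[0,0,0,0],[0,0,0,0]]}' > next.json && python3 steer.py next.json
python3 -c "
from h import *
s=ctrl.get_state();print(2*np.arctan2(s['ee_rot'][1],s['ee_rot'][0])-.3556,s['ft_torque'],s['contact_force'],s['q'])"
```

```text
t: 10.35
tool_pos: [0.5259, 0.2209, 0.1379]
ee_rot: [0.984, 0.177, 0.0, -0.0]
contact_force: [0.2, 0.1, -1.1]
grip_width: 0.155
finger_force: 59.3
t: 10.77
tool_pos: [0.526, 0.2209, 0.1379]
ee_rot: [0.941, 0.338, 0.0, -0.0]
contact_force: [0.1, 0.1, 0.0]
grip_width: 0.149
finger_force: 59.2
t: 11.18
tool_pos: [0.526, 0.221, 0.1379]
ee_rot: [0.855, 0.519, 0.0, -0.0]
contact_force: [0.0, 0.6, -0.4]
grip_width: 0.155
finger_force: 59.3
t: 11.52
tool_pos: [0.5258, 0.2208, 0.1379]
ee_rot: [0.843, 0.538, -0.0, -0.0]
contact_force: [1.2, -0.4, -1.8]
grip_width: 0.155
finger_force: 59.1
0.7799648325218224 [0.1197 0.0095 0.0024] [ 1.2037 -0.3574 -1.7608] [ 0.2593  0.1759  1.76   -0.      1.2058  0.6945]
```

Turned 0.78 rad with negligible torque. Now lifting a few mm, watching that only the outer lid's weight (~2 N, not 3.5 N) comes up.

```bash
echo '{"moves": [[0,0,-0.001,0],[0,0,-0.001,0],[0,0,-0.001,0],[0,0,0,0],[0,0,0,0]]}' > next.json && python3 steer.py next.json
echo '{"moves": [[0,0,-0.001,0],[0,0,-0.001,0],[0,0,0,0],[0,0,0,0],[0,0,0,0]]}' > next.json && python3 steer.py next.json
echo '{"moves": [[0,0,0,0],[0,0,0,0]]}' > next.json && python3 steer.py next.json
```

```text
t: 11.93
tool_pos: [0.5259, 0.2208, 0.1412]
ee_rot: [0.843, 0.538, 0.0, 0.0]
contact_force: [-0.1, -0.5, -2.9]
grip_width: 0.152
finger_force: 59.1
t: 12.35
tool_pos: [0.5259, 0.2208, 0.1431]
ee_rot: [0.843, 0.538, 0.0, 0.0]
contact_force: [0.4, 0.4, -2.9]
grip_width: 0.15
finger_force: 59.1
t: 12.52
tool_pos: [0.5258, 0.2208, 0.1431]
ee_rot: [0.843, 0.538, -0.0, -0.0]
contact_force: [0.6, -0.4, -1.6]
grip_width: 0.15
finger_force: 59.1
```

```bash
for i in 1 2 3 4 5 6 7 8 9 10; do echo '{"moves": [[0,0,0,0]]}' > next.json && python3 steer.py next.json | grep contact; done
```

```text
contact_force: [0.1, 0.4, -1.5]
contact_force: [0.7, -0.3, -1.1]
contact_force: [0.4, -0.2, -1.7]
contact_force: [0.4, -0.1, -1.7]
contact_force: [0.2, -0.2, -2.3]
contact_force: [0.3, -0.6, -1.2]
contact_force: [-0.3, 0.3, -1.3]
contact_force: [-0.0, -1.0, -1.3]
contact_force: [0.4, 0.7, -0.7]
contact_force: [0.5, -1.0, -1.2]
```

The mean is about −1.4 N, so only the outer lid is hanging. Lifting on to about 100 mm.

```bash
echo '{"moves": [[0,0,-0.002,0],[0,0,-0.003,0],[0,0,-0.004,0],[0,0,-0.006,0],[0,0,-0.008,0]]}' > next.json && python3 steer.py next.json
echo '{"moves": [[0,0,-0.012,0],[0,0,-0.015,0],[0,0,-0.018,0],[0,0,-0.016,0],[0,0,-0.01,0]]}' > next.json && python3 steer.py next.json
echo '{"moves": [[0,0,-0.004,0],[0,0,0,0],[0,0,0,0],[0,0,0,0],[0,0,0,0]]}' > next.json && python3 steer.py next.json
echo '{"moves": [[0,0,0,0],[0,0,0,0],[0,0,0,0],[0,0,0,0],[0,0,0,0]]}' > next.json && python3 steer.py next.json
python3 - <<'E'
from h import *
for n in('scene','top'):cv2.imwrite(f'pics/{n}6.png',ctrl.grab_frame(n)[:,:,::-1])
wsnap('w6')
im=cv2.imread('pics/scene6.png');hs=cv2.cvtColor(im,cv2.COLOR_BGR2HSV)
a=np.linspace(0,2*np.pi,72,endpoint=False)
for z,r in((.107,.052),(.105,.0505),(.09,.052)):
    P_=proj('scene',np.c_[.527+r*np.cos(a),.22+r*np.sin(a),0*a+z]);i=P_[:,1].argmax()
    print(z,P_[i],hs[int(P_[i,1]+.5),int(P_[i,0]+.5)])
c=proj('scene',[.527,.22,.109])[0];u=int(c[0])
print([(v,tuple(int(k) for k in im[v,u,::-1])) for v in range(int(c[1])-40,int(c[1])+40,3)])
m=((hs[:,:,0]<8)|(hs[:,:,0]>172))&(hs[:,:,1]>110);m[:int(c[1])-40]=0;m[int(c[1])+40:]=0;m[:,:u-40]=0;m[:,u+40:]=0
ys,xs=np.nonzero(m);print("red px",m.sum(),xs.min(initial=999),xs.max(initial=0),ys.min(initial=999),ys.max(initial=0))
E
```

```text
t: 13.77
tool_pos: [0.5256, 0.2208, 0.1664]
ee_rot: [0.843, 0.538, -0.0, -0.0]
contact_force: [0.3, 0.1, -2.2]
grip_width: 0.154
finger_force: 59.1
t: 14.18
tool_pos: [0.5269, 0.2211, 0.2406]
ee_rot: [0.843, 0.538, 0.002, 0.001]
contact_force: [1.0, -0.2, -2.1]
grip_width: 0.151
finger_force: 59.1
t: 14.6
tool_pos: [0.5252, 0.2206, 0.2397]
ee_rot: [0.843, 0.538, -0.001, -0.0]
contact_force: [-0.9, 0.4, -1.8]
grip_width: 0.149
finger_force: 59.1
t: 15.02
tool_pos: [0.5259, 0.2208, 0.241]
ee_rot: [0.843, 0.538, -0.0, -0.0]
contact_force: [-0.6, 0.0, -1.8]
grip_width: 0.153
finger_force: 59.1
0.107 [236.842  271.9775] [  6 120 104]
0.105 [236.8506 271.8991] [  6 120 104]
0.09 [236.9377 277.1137] [53 34 89]
[(208, (87, 79, 68)), (211, (108, 94, 69)), (214, (107, 90, 65)), (217, (112, 92, 64)), (220, (110, 95, 69)), (223, (113, 95, 67)), (226, (136, 114, 83)), (229, (136, 116, 81)), (232, (102, 83, 60)), (235, (103, 87, 62)), (238, (104, 91, 62)), (241, (97, 77, 55)), (244, (101, 96, 84)), (247, (100, 95, 86)), (250, (103, 97, 86)), (253, (102, 97, 86)), (256, (101, 93, 83)), (259, (94, 63, 52)), (262, (90, 44, 32)), (265, (108, 51, 42)), (268, (110, 52, 36)), (271, (108, 51, 38)), (274, (86, 85, 76)), (277, (84, 94, 80)), (280, (74, 81, 71)), (283, (75, 82, 72)), (286, (77, 85, 73))]
red px 910 213 262 239 272
```

The red flange spans exactly the rim (columns 213–262, lower edge row 272 against 272 predicted), so the inner lid is seated. The outer lid is held still about 103 mm above its rest. Handing in.

```bash
python3 -c "
from cell import ctrl
print(ctrl.sign_off())"
```

```text
the job is handed in; nothing more can be done
None
```

Job handed in (the sign-off returned no verdict): by camera and force readings, the inner lid is seated in the canister, and the outer lid was unlocked by a 0.78 rad anticlockwise turn and is held level about 103 mm above its rest position.

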